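# Run out the detector carrier plate to its gauge and hold it

## Robot

A 6-joint arm with a two-finger parallel gripper is mounted at the origin on the work surface. World frame = base frame: x ahead of the robot, y to its left, z up, the work surface at z = 0. Lengths are in m, angles in rad, forces in N, time in s.
With the tool pointing down it reaches from about 0.25 to 0.725 m from the base axis. Payload 4 kg.
Tool frame: the origin (TCP) lies midway between the tips of the shut fingers; the grasp point (between the pads) lies 19 mm behind it (bot.grip_point_offset is the distance from the TCP to the grasp point, in m); z points along the fingers, y is the line along which they close (so a half turn about z gives the same grasp; the last joint's range is limited). The gripper opens to 85 mm and grips with 20 to 120 N. Pads are 22 mm wide; open, the fingers measure 114 mm over their backs; the gripper's body (76 mm by 85 mm) begins 54 mm behind the grasp point. The pads swing forward as they close: fully open they stand 13 mm farther back than shut.
Start: joints at [1.175, 0.241, 0.005, 1.335, 0, 1.571], TCP at [0.193, 0.461, 0.231] pointing down, gripper open.
Joint ranges: [-2.72, 2.72], [-1.05, 1.87], [-1.09, 1.28], [-1.99, 2.15], [-1.42, 1.44], [-3.14, 3.14]. Speed limits (rad/s): [2.79, 2.79, 3.14, 3.14, 3.14, 3.14].

## Interface

Orientations are given as a unit quaternion [x, y, z, w].
In Python, from workcell import bot gives the robot as it stands.
- The arm moves only by the tool step_arm, never from a script. Its argument "targets" is text: rows parted by semicolons, each of 7 numbers parted by spaces: the opening, from -1 (shut) to 1 (fully open), so that 0 is half open, then the shift along the world's x, y, z normalised to -1 to 1, where 1 is 0.5 m, then the turn, a rotation vector about the world's x, y, z normalised to -1 to 1, where 1 is pi/4 rad. In form: gripper x y z wx wy wz; .... A call has 1 to 10 rows; each row is the pose to reach, as a shift and turn from the pose commanded when the call began; what a row does not reach only later rows make up. A row lasts 1/12 s, in which the tool goes at most 41.7 mm and 7.16 degrees, less where a joint would pass 70% of its speed; a pose out of reach is approached as far as the arm can. A call with a number of a shift or a turn outside -1 to 1 is refused whole. A call with a gripper value outside its range is refused whole. The fingers move at their own pace and stop on an object; the grip force is fixed at half the most. Time passes only in rows, so rows that repeat a pose let the fingers close. It gives the time, the measured TCP pose, the force, the opening and the grip force at its end, in the units of the state.
- bot.get_obs(): the state, without advancing time (a new reading comes with each control period).
- bot.camera(name): name is "side" or "top"; returns the picture (400x640x3 uint8, red, green, blue); there is no depth.
- bot.camera_info(name): a dict with "vertical_fov" (degrees; the focal length in pixels is half the picture's height over the tangent of half this angle, whatever the lens; pixels are square), "cx", "cy" (the principal point, pixels), "pose" (4x4, takes a point from camera to world coordinates). Camera axes: x right, y up, looking along -z (the intrinsics and any distortion apply to the point x, -y, -z); pixel columns grow to the right and rows downward; lengths in m; the calibration is good to about 2 mm. A picture is of the moment at which its call begins. camera_info takes no time and is no camera call.
- bot.job_done(): hands the job in; it is judged then, once.
The state is a dict: "clock": time; "joint_pos": joint angles; "joint_vel": joint speeds; "tau": joint torques, N m; "eef_pos": TCP position; "tool_rot": TCP orientation; "ft_force": force on the tool from outside, world axes, zero at the start; "ft_torque": the same for the moment, N m; "grip_width": finger opening in m; "grasp_force": force on a finger pad.
Only numpy, scipy, OpenCV 4.12 (cv2) and the standard library are available. Lean on these libraries where they do the work, as an engineer would, in place of code of your own. Each camera call takes 0.05 s, during which the arm holds its last target. There are 200 camera calls.

## Task

Swing the folded leg at the foot of the aluminium stand round until it snaps home in its end catch, pointing straight out in front of the stand. Then slide the detector plate that lies on the stand straight out over the leg, flat on the stand, until its front edge is directly above the cross-bar gauge on the leg. Out there the plate tips over if it is let go, so finish while still holding it level with the gripper, and leave the other things on the bench where they are.

Things in the scene. Friction and masses are not known exactly. Their poses are not given: they have to be found in the camera images.
- stand: Fixed aluminium riser stand, open box section 220 long (its x) x 110 wide (its y) x 130 high (mm). Origin: centre of its underside, on the bench; z up. Its +x is 'out', the way the leg ends up and the plate slides, roughly to the robot's left. Flat top without rims, 130 above the bench; front top edge at x = +110.
- leg (a joint): Leg angle, rad; starts at 0 to 0.45. 0 = folded along the stand's +y (towards the robot), grows clockwise from above to 1.571 = straight out along the stand's +x, end stop. A sprung catch resists from about 0.9 on, about 4 N at the post; past 1.35 it pulls the leg to the stop and keeps it there. Leg: aluminium bar 215 long, 28 wide, top 24 above the bench.
- leg_hinge (a point): Point on the leg's vertical hinge axis, 20 above the bench, at x = +122, y = 0 of the stand.
- leg_post (a point): Top centre of the upright round steel post on the leg, for moving it by hand: diameter 18, from 24 to 115 above the bench, 100 from the hinge axis. Axes: x along the leg away from the hinge, z up.
- mark (a point): Mark: centre plane of the dark cross-bar gauge clamped on the leg 128 to 172 from the hinge axis; point 115 above the bench over the leg's middle; x along the leg, outward. Bar 14 wide, 150 long across the leg, top 32 up, with two upright pointers (4 along x 10 across, top 115 up) 68 either side of the middle. Leg home, it is 140 to 184 beyond the stand's front edge; the plate passes above.
- plate: Loose aluminium plate 290 long (x) x 90 wide (y) x 8 thick, 0.64 to 0.96 kg, flat on the stand, within 8 mm and 0.06 rad of straight. Origin: centre of its underside; x towards its front end. On top, a black detector head (70 x 70, 45 high) 15 behind the front edge and a grip block at the rear. Its centre of mass is only about 107 behind the front edge.
- plate_front (a point): Middle of the lower front edge of the plate, at x = +145 in the plate's frame.
- plate_grip (a point): Top middle of the aluminium grip block on the plate's rear: 16 thick (plate x) x 60 wide (plate y), standing 45 above the plate's top face, at x = -115 in the plate's frame, 260 behind the front edge. At the gauge a downward hold of up to about 10 N here keeps the plate level.
- lens_ring: Bystander: loose steel ring, 60 across, 18 high, beside the stand. Origin: underside centre.
- screwdriver: Bystander: screwdriver 180 long, lying beside the stand. Origin: underside centre.
- clamp_block: Bystander: small dark steel block 50 x 30 x 30 with a short stud, beside the stand's rear. Origin: underside centre.
- mount_post: Bystander: small post on a round foot, 40 across, 60 high, beside the plate's path. Origin: underside centre.
- mug: Bystander: white mug 90 high. Origin: underside centre.
- meter: Bystander: black handheld meter 150 x 80 x 35, lying flat. Origin: underside centre.
- reel: Bystander: cardboard reel 100 across, 40 high, lying flat. Origin: underside centre.

How it is judged:
On the way, in this order (a step that is already met when the one before it is completed fails the run):
1. the leg is swung out and home in its end catch, the plate still back on the stand (value of joint leg above 1.5 rad and x of plate_front in the frame of stand below 0.19 m), for 0.2 s.
2. the plate is slid out over the leg to the gauge, level (x of plate_front in the frame of mark between -0.008 and 0.008 m and angle between plate's own z axis and vertical below 0.04 rad and value of joint leg above 1.5 rad), for 0.2 s.
At the end, for the whole second after the job is handed in: Leg home (above 1.5 rad); plate front edge within 8 mm of the mark along the leg and 20 mm of the stand's centre line, within 0.1 rad of straight, level to 0.04 rad, underside within 6 mm of the stand's top, still, and held by the fingers (over 1 N) (all of step 2 and y of plate_front in the frame of stand between -0.02 and 0.02 m and angle between the x axis of plate and the x axis of stand, either way round below 0.1 rad and z of plate in the frame of stand between 0.124 and 0.137 m and contact force between the fingers and plate above 1 N and linear speed of plate below 0.02 m/s); the arm keeps its last pose, push and grip.
It fails at once if the plate tips (angle between plate's own z axis and vertical above 0.2 rad).
It fails at once if another thing on the bench is pushed more than 40 mm or knocked over (distance of any of lens_ring, screwdriver, clamp_block, mount_post, mug, meter, reel from where it was at the start of the episode above 0.04 m or angle between any of lens_ring, screwdriver, clamp_block, mount_post, mug, meter, reel's own z axis and vertical above 0.6 rad).
It also fails if it takes over 58 s, if anything falls off the work surface, if the arm or the gripper's body presses on something with over 40 N, if the wrist force passes 120 N, or if a joint passes its speed limit or range.

## Working session

There is one attempt and no reset: what is moved stays moved. The work goes in short steps, Python scripts to look and compute and a tool call to move; the robot and the scene stay as the last step left them, time stands still between calls to the robot, and variables do not carry over. Pictures are saved under pics/ and viewed, at most 10 in all, crops included, and the job is handed in when it is done.

Besides the shell and the picture viewer there is one more tool, called after ">>>" by a JSON object that holds its "api" and its "payload". step_arm: Moves the arm, as the interface text tells. Scaled input: -1 to 1 covers 0.5 m each way for a shift and pi/4 rad each way for a turn. Its arguments: {"type":"object","properties":{"targets":{"type":"string"}},"required":["targets"]}

```bash
mkdir -p pics
cat > h.py <<'E'
import numpy as np, cv2
from workcell import bot
def save(n,f):
    im=bot.camera(n); cv2.imwrite(f,im[:,:,::-1]); return im
def ray(n,u,v):
    c=bot.camera_info(n); f=200/np.tan(np.radians(c['vertical_fov'])/2); P=np.array(c['pose'])
    p=np.array([[[u,v]]],float); K=np.array([[f,0,c['cx']],[0,f,c['cy']],[0,0,1]])
    d=c.get('distortion'); 
    q=cv2.undistortPoints(p,K,np.array(d,float) if d is not None else None)[0,0]
    r=P[:3,:3]@np.array([q[0],-q[1],-1]); return P[:3,3],r
def at(n,u,v,z):
    o,r=ray(n,u,v); return o+r*(z-o[2])/r[2]
def proj(n,X):
    c=bot.camera_info(n); f=200/np.tan(np.radians(c['vertical_fov'])/2); P=np.array(c['pose'])
    p=P[:3,:3].T@(np.array(X)-P[:3,3]); return c['cx']+f*p[0]/-p[2], c['cy']-f*p[1]/-p[2]
E
python3 - <<'E'
from h import *
for n in('top','side'):
    save(n,f'pics/{n}0.png'); print(n,bot.camera_info(n))
o=bot.get_obs(); print(o['eef_pos'],o['tool_rot'],o['grip_width'],o['clock'])
E
```

```text
top {'vertical_fov': 49.694366511242556, 'cx': 326.68013434776003, 'cy': 203.36133371165994, 'pose': array([[-0.00620091,  0.99574525, -0.09193989,  0.41835463],
       [-0.99990788, -0.00728429, -0.0114527 , -0.02475042],
       [-0.01207369,  0.09186041,  0.9956987 ,  1.44929855],
       [ 0.        ,  0.        ,  0.        ,  1.        ]])}
side {'vertical_fov': 45.55973472651088, 'cx': 321.1432009360397, 'cy': 199.22993948896982, 'pose': array([[ 0.94012479,  0.2553058 , -0.22579709,  0.20162053],
       [-0.34077534,  0.69219554, -0.63618983, -0.96540444],
       [-0.00612722,  0.67504391,  0.73775211,  1.27228321],
       [ 0.        ,  0.        ,  0.        ,  1.        ]])}
[0.19256854 0.46083152 0.23050254] [ 1.96614156e-01  9.80480500e-01 -9.07396815e-04 -1.97326854e-04] 0.08516716162733108 0.1
```

View pics/top0.png

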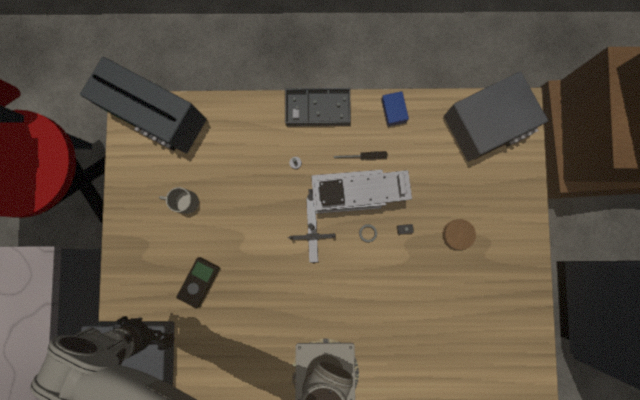

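View pics/side0.png

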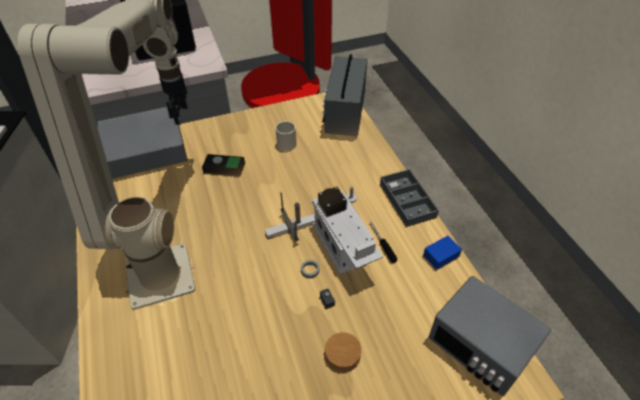

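Run:
```python
import cv2,numpy as np
a=cv2.imread('pics/top0.png')[140:280,270:430]; b=cv2.imread('pics/side0.png')[170:320,250:410]
cv2.imwrite('pics/c1.png',cv2.convertScaleAbs(cv2.resize(a,None,fx=5,fy=4.2857,interpolation=2)if 0 else cv2.resize(a,(640,560),interpolation=2),alpha=1.3))
cv2.imwrite('pics/c2.png',cv2.resize(b,(640,600),interpolation=2))
```

```text
(no output)
```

View pics/c1.png

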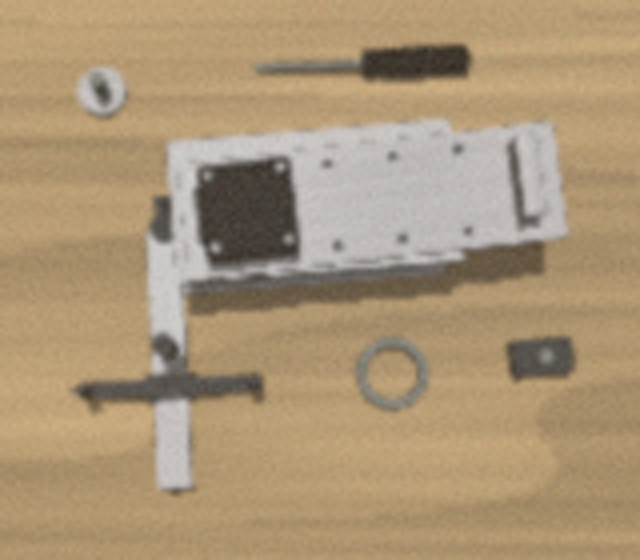

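View pics/c2.png

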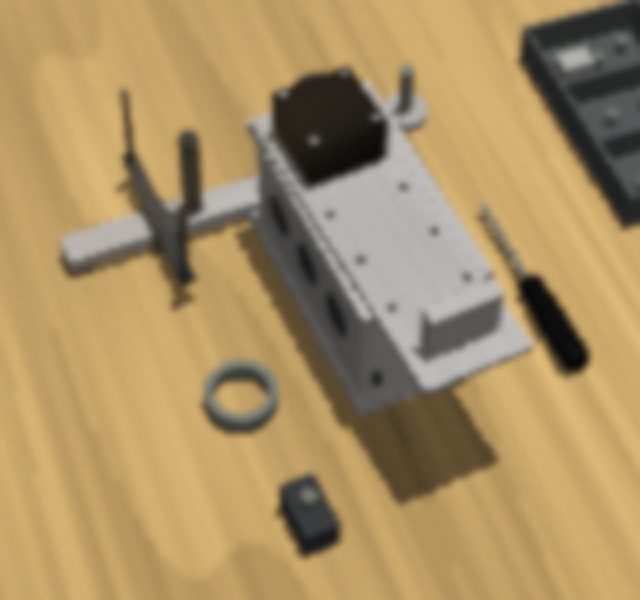

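Run:
```python
from h import *
np.set_printoptions(precision=4,suppress=True)
A=lambda p,z:at('top',270+p[0]/4-.4,140+p[1]/4-.4,z)
B=lambda p,z:at('side',250+p[0]/4-.4,170+p[1]/4-.4,z)
S=[A(p,.13) for p in((169,142),(447,121),(463,255),(183,282))]
S=np.array(S);print(S)
x=(S[0]+S[3]-S[1]-S[2]);L=np.linalg.norm(x)/2;x/=np.linalg.norm(x);y=np.array([-x[1],x[0],0]);w=(S[3]+S[2]-S[0]-S[1])/2@y
c=S.mean(0);print('stand',c,x,np.arctan2(x[1],x[0]),L,w)
loc=lambda P:np.array([(P-c)@x,(P-c)@y])
for n,P in dict(prf=A((551,122),.138),prn=A((567,235),.138),blk_top=A((535,172),.183),sblk=B((458,310),.183),post=A((165,345),.115),postS=B((190,137),.115),
  legend=A((174,490),.024),legendS=B((70,255),.024),ptrL=A((80,388),.115),ptrR=A((258,378),.115),ptrLS=B((125,93),.115),ring=A((392,374),.018),clamp=A((540,357),.03),mp=A((101,90),.06),mpS=B((407,70),.06),sdtip=A((255,70),.01),sdend=A((468,60),.02)).items(): print(n,P,loc(P))
H=c+.122*x; print('hinge',H)
```

```text
[[ 0.6281  0.0357  0.13  ]
 [ 0.6428 -0.1789  0.13  ]
 [ 0.5389 -0.1893  0.13  ]
 [ 0.5197  0.0253  0.13  ]]
stand [ 0.5824 -0.0768  0.13  ] [-0.0786  0.9969  0.    ] 1.6494624348323546 0.21522386332107551 0.10664851129309405
prf [ 0.64   -0.2575  0.138 ] [-0.1847 -0.0432]
prn [ 0.5529 -0.2676  0.138 ] [-0.1879  0.0444]
blk_top [ 0.5952 -0.2369  0.183 ] [-0.1606 -0.0002]
sblk [ 0.5866 -0.2413  0.183 ] [-0.1643  0.0087]
post [0.4722 0.0399 0.115 ] [0.125  0.1007]
postS [0.4752 0.0405 0.115 ] [0.1254 0.0977]
legend [0.3571 0.0373 0.024 ] [0.1315 0.2156]
legendS [0.3619 0.0283 0.024 ] [0.1222 0.2116]
ptrL [0.4395 0.1056 0.115 ] [0.1931 0.1281]
ptrR [ 0.4463 -0.0317  0.115 ] [0.0557 0.1321]
ptrLS [0.4395 0.1062 0.115 ] [0.1937 0.1281]
ring [ 0.4509 -0.1429  0.018 ] [-0.0555  0.1363]
clamp [ 0.4637 -0.2631  0.03  ] [-0.1764  0.1329]
mp [0.6826 0.0942 0.06  ] [ 0.1626 -0.1133]
mpS [0.6925 0.0977 0.06  ] [ 0.1653 -0.1235]
sdtip [ 0.7081 -0.0317  0.01  ] [ 0.0351 -0.1289]
sdend [ 0.713  -0.2102  0.02  ] [-0.1433 -0.1198]
hinge [0.5728 0.0448 0.13  ]
```

>>> {"api": "step_arm", "payload": {"targets": "1 0.562 -0.842 0 0 0 0.565;1 0.562 -0.842 0 0 0 0.565;1 0.562 -0.842 0 0 0 0.565;1 0.562 -0.842 0 0 0 0.565;1 0.562 -0.842 0 0 0 0.565;1 0.562 -0.842 0 0 0 0.565;1 0.562 -0.842 0 0 0 0.565;1 0.562 -0.842 0 0 0 0.565;1 0.562 -0.842 0 0 0 0.565;1 0.562 -0.842 0 0 0 0.565"}}

```text
clock: 0.93
eef_pos: [0.4165, 0.1251, 0.2312]
tool_rot: [-0.024, 1.0, 0.0, -0.0]
ft_force: [0.7, 0.7, 0.5]
grip_width: 0.0855
grasp_force: 0.0
```

Run:
```python
from h import *
print(bot.get_obs()['joint_pos'])
```

```text
[ 2.91794899e-01  1.12024885e-01 -1.53110358e-01  1.30594949e+00
  1.13934068e-04  2.43822759e-01]
```

>>> {"api": "step_arm", "payload": {"targets": "1 0.115 -0.17 0 0 0 0;1 0.115 -0.17 0 0 0 0;1 0.115 -0.17 0 0 0 0;1 0.115 -0.17 0 0 0 0;1 0.115 -0.17 0 0 0 0"}}

```text
clock: 1.35
eef_pos: [0.4735, 0.0412, 0.2306]
tool_rot: [-0.023, 1.0, 0.0, -0.001]
ft_force: [0.1, 1.1, 0.6]
grip_width: 0.0853
grasp_force: 0.0
```

Run:
```python
from h import *
a=save('top','pics/t1.png');b=save('side','pics/s1.png')
p=cv2.resize(a[150:290,260:400],(400,400));q=cv2.resize(b[120:280,230:390],(400,400))
cv2.imwrite('pics/c3.png',np.hstack([p,q])[:,:,::-1])
```

```text
(no output)
```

View pics/c3.png

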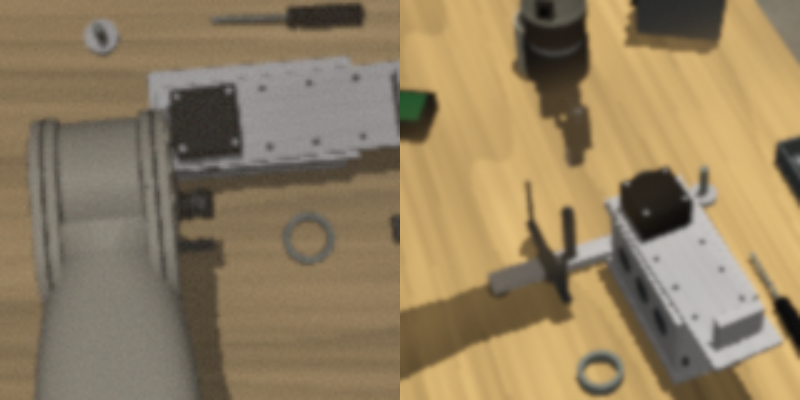

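>>> {"api": "step_arm", "payload": {"targets": "1 0 0 -0.15 0 0 0;1 0 0 -0.22 0 0 0;1 0 0 -0.27 0 0 0;1 0 0 -0.3 0 0 0;1 0 0 -0.3 0 0 0;-0.3 0 0 -0.3 0 0 0;-0.3 0 0 -0.3 0 0 0;-0.3 0 0 -0.3 0 0 0;-0.3 0 0 -0.3 0 0 0"}}

```text
clock: 2.2
eef_pos: [0.4754, 0.0426, 0.0836]
tool_rot: [-0.024, 1.0, 0.0, 0.002]
ft_force: [0.5, 1.2, -0.6]
grip_width: 0.0387
grasp_force: 0.0
```

>>> {"api": "step_arm", "payload": {"targets": "-0.3 0 0.017 -0.3e-2 0 0 -0.111;-0.3 0.002 0.035 0 0 0 -0.222;-0.3 0.006 0.052 0 0 0 -0.333;-0.3 0.011 0.069 0 0 0 -0.444;-0.3 0.017 0.085 0 0 0 -0.556;-0.3 0.025 0.1 0 0 0 -0.667;-0.3 0.034 0.115 0 0 0 -0.778;-0.3 0.045 0.129 0 0 0 -0.889;-0.3 0.056 0.142 0 0 0 -1;-0.3 0.056 0.142 0 0 0 -1"}}

```text
clock: 3.03
eef_pos: [0.5037, 0.1143, 0.0829]
tool_rot: [0.361, 0.933, 0.001, 0.002]
ft_force: [1.3, -0.2, 0.1]
grip_width: 0.0301
grasp_force: 0.0
```

>>> {"api": "step_arm", "payload": {"targets": "-0.3 0.013 0.012 0 0 0 -0.111;-0.3 0.026 0.023 0 0 0 -0.222;-0.3 0.041 0.033 0 0 0 -0.333;-0.3 0.056 0.041 0 0 0 -0.444;-0.3 0.072 0.048 0 0 0 -0.556;-0.3 0.089 0.053 0 0 0 -0.667;-0.3 0.106 0.057 0 0 0 -0.778;-0.3 0.123 0.06 0 0 0 -0.889;-0.3 0.133 0.061 0 0 0 -0.956;-0.3 0.14 0.061 0 0 0 -0.978"}}

```text
clock: 3.87
eef_pos: [0.572, 0.1436, 0.0823]
tool_rot: [0.684, 0.73, 0.0, 0.0]
ft_force: [-9.1, 0.5, 5.9]
grip_width: 0.0299
grasp_force: 4.7
```

>>> {"api": "step_arm", "payload": {"targets": "-0.3 0 0 0 0 0 0;-0.3 0 0 0 0 0 0;1 0 0 0 0 0 0;1 0 0 0 0 0 0;1 0 0 0 0 0 0;1 0 0 0 0 0 0"}}

```text
clock: 4.37
eef_pos: [0.5715, 0.1436, 0.0814]
tool_rot: [0.684, 0.73, 0.0, 0.0]
ft_force: [-0.9, -0.6, 0.5]
grip_width: 0.0767
grasp_force: 0.0
```

>>> {"api": "step_arm", "payload": {"targets": "1 0 0 0.08 0 0 0;1 0 0 0.16 0 0 0;1 0 0 0.24 0 0 0;1 0 0 0.32 0 0 0;1 0 0 0.36 0 0 0;1 0.03 -0.08 0.36 0 0 0.12;1 0.03 -0.16 0.36 0 0 0.24;1 0.03 -0.24 0.36 0 0 0.36;1 0.03 -0.32 0.36 0 0 0.48;1 0.03 -0.4 0.36 0 0 0.6"}}

```text
clock: 5.2
eef_pos: [0.5863, -0.0579, 0.2614]
tool_rot: [0.492, 0.871, 0.0, 0.0]
ft_force: [-0.1, 0.3, 0.6]
grip_width: 0.0855
grasp_force: 0.0
```

>>> {"api": "step_arm", "payload": {"targets": "1 0.01 -0.08 0 0 0 0.15;1 0.02 -0.16 0 0 0 0.3;1 0.03 -0.24 0 0 0 0.45;1 0.03 -0.32 0 0 0 0.6;1 0.03 -0.36 0 0 0 0.75;1 0.03 -0.36 0 0 0 0.9;1 0.03 -0.36 0 0 0 1;1 0.03 -0.36 0 0 0 1"}}

```text
clock: 5.87
eef_pos: [0.6012, -0.2373, 0.2609]
tool_rot: [0.124, 0.992, 0.0, -0.0]
ft_force: [-0.0, 0.2, 0.8]
grip_width: 0.0852
grasp_force: 0.0
```

Run:
```python
from h import *
a=save('top','pics/t2.png');b=save('side','pics/s2.png')
p=cv2.resize(a[130:250,260:420],(800,600),interpolation=2)
q=cv2.resize(b[120:280,230:400],(638,600),interpolation=2)
cv2.imwrite('pics/c4.png',p[:,:,::-1]);cv2.imwrite('pics/c5.png',q[:,:,::-1])
```

```text
(no output)
```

View pics/c4.png

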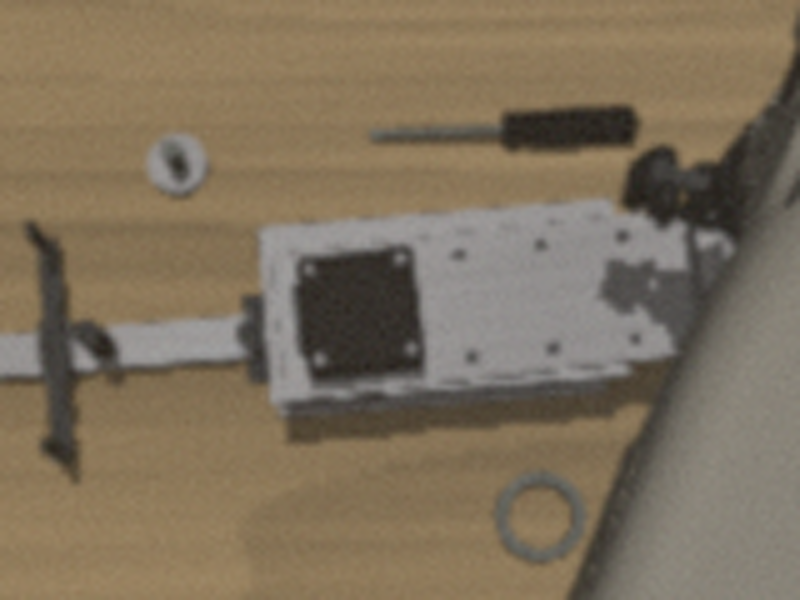

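View pics/c5.png

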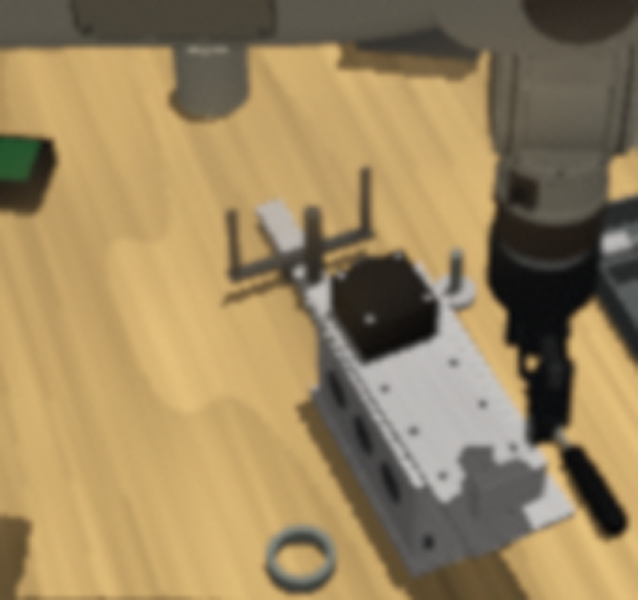

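Run:
```python
from h import *
np.set_printoptions(precision=4,suppress=True)
A=lambda p,z:at('top',260+p[0]/5-.4,130+p[1]/5-.4,z)
B=lambda p,z:at('side',230+p[0]/3.753-.4,120+p[1]/3.753-.4,z)
c=np.array([.5824,-.0768,.13]);x=np.array([-.0786,.9969,0]);y=np.array([-x[1],x[0],0])
loc=lambda P:np.array([(P-c)@x,(P-c)@y])
for n,P in dict(pf=A((30,230),.115),pn=A((46,447),.115),pnS=B((233,212),.115),pfS=B((366,170),.115),postS=B((314,210),.115),postT=A((85,328),.115)).items(): print(n,P,loc(P))
h=np.array([A(p,.183) for p in((298,256),(412,246),(424,373),(310,383))]);hs=np.array([B(p,.183) for p in((332,288),(401,253),(440,298),(368,322))])
S=np.array([A(p,.13) for p in((262,228),(606,202),(630,370),(280,403))]);print('stand',S.mean(0),[loc(s) for s in S])
for q in(h,):
    v=q[0]+q[3]-q[1]-q[2];print('head',q.mean(0),loc(q.mean(0)),np.linalg.norm(v)/2,np.arctan2(v[1],v[0]))
```

```text
pf [0.6301 0.181  0.115 ] [ 0.2533 -0.0678]
pn [0.4942 0.1702 0.115 ] [0.2531 0.0685]
pnS [0.4974 0.1694 0.115 ] [0.2522 0.0654]
pfS [0.6315 0.1795 0.115 ] [ 0.2517 -0.0691]
postS [0.5681 0.1461 0.115 ] [ 0.2233 -0.0032]
postT [0.5682 0.1463 0.115 ] [ 0.2235 -0.0034]
stand [ 0.5819 -0.0769  0.13  ] [array([ 0.1081, -0.0541]), array([-0.1048, -0.0518]), array([-0.1094,  0.053 ]), array([0.1059, 0.0549])]
head [ 0.5675 -0.0255  0.183 ] [0.0523 0.0109] 0.06753790335097695 1.6512503576864002
```

>>> {"api": "step_arm", "payload": {"targets": "1 -0.018 0 0 0 0 0.15;1 -0.018 0 0 0 0 0.3;1 -0.018 0 0 0 0 0.45;1 -0.018 0 -0.06 0 0 0.594;1 -0.018 0 -0.12 0 0 0.594;1 -0.018 0 -0.17 0 0 0.594;1 -0.018 0 -0.21 0 0 0.594;1 -0.018 0 -0.228 0 0 0.594;1 -0.018 0 -0.228 0 0 0.594;1 -0.018 0 -0.228 0 0 0.594"}}

```text
clock: 6.8
eef_pos: [0.5928, -0.236, 0.1478]
tool_rot: [-0.109, 0.994, -0.0, 0.0]
ft_force: [1.2, 0.1, -0.1]
grip_width: 0.0855
grasp_force: 0.0
```

>>> {"api": "step_arm", "payload": {"targets": "-1 0 0 0 0 0 0;-1 0 0 0 0 0 0;-1 0 0 0 0 0 0;-1 0 0 0 0 0 0;-1 0 0 0 0 0 0;-1 0 0 0 0 0 0;-1 0 0 0 0 0 0;-1 0 0 0 0 0 0;-1 0 0 0 0 0 0;-1 0 0 0 0 0 0"}}

```text
clock: 7.63
eef_pos: [0.5936, -0.2364, 0.1482]
tool_rot: [-0.109, 0.994, -0.0, 0.001]
ft_force: [4.3, 1.9, 4.3]
grip_width: 0.0151
grasp_force: 58.7
```

Run:
```python
from h import *
a=save('top','pics/t3.png')
p=cv2.resize(a[150:240,290:410],(800,600),interpolation=2)
cv2.imwrite('pics/c6.png',p[:,:,::-1])
```

```text
(no output)
```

View pics/c6.png

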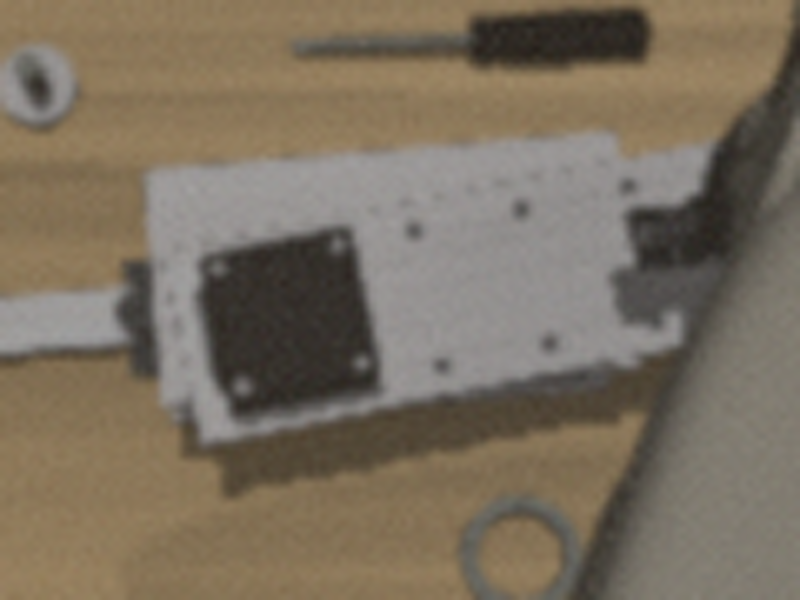

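```bash
cat >> h.py <<'E'
c=np.array([.5824,-.0768,.13]);x=np.array([-.0786,.9969,0]);y=np.array([-x[1],x[0],0])
loc=lambda P:np.array([(P-c)@x,(P-c)@y])
def head(pts,u0,v0,s):
    q=np.array([at('top',u0+a/s-.4,v0+b/s-.4,.183) for a,b in pts])
    v=q[0]+q[3]-q[1]-q[2];m=q.mean(0);d=v/np.linalg.norm(v);f=m+.05*d
    print('head',m,'yaw rel stand',np.arctan2(v[1],v[0])-1.6495,'len',np.linalg.norm(v)/2,'front',loc(f))
E
python3 - <<'E'
from h import *
head(((219,267),(340,244),(362,362),(242,386)),290,150,6.667)
o=bot.get_obs();g=np.array(o['eef_pos']);print('grip',loc(g))
E
```

```text
head [ 0.55458759 -0.02955229  0.183     ] yaw rel stand 0.10746077747012905 len 0.05429581310632009 front [0.09899845 0.02937629]
grip [-0.15998755  0.00144776]
```

>>> {"api": "step_arm", "payload": {"targets": "-1 0 0 0 0 0 -0.05;-1 0 0 0 0 0 -0.1;-1 0 0 0 0 0 -0.165;-1 0 0 0 0 0 -0.165;-1 -0.002 0.02 0 0 0 -0.165;-1 -0.004 0.05 0 0 0 -0.165;-1 -0.006 0.08 0 0 0 -0.165;-1 -0.008 0.1 0 0 0 -0.165;-1 -0.008 0.1 0 0 0 -0.165"}}

```text
clock: 8.43
eef_pos: [0.5882, -0.1859, 0.1481]
tool_rot: [-0.044, 0.999, -0.001, -0.0]
ft_force: [-0.1, 1.1, 6.9]
grip_width: 0.0153
grasp_force: 59.8
```

Run:
```python
from h import *
o=bot.get_obs();g=np.array(o['eef_pos']);print('grip',loc(g),o['tool_rot'])
```

```text
grip [-0.10922689  0.00283995] [-4.44681401e-02  9.99010653e-01 -5.47541320e-04 -2.87982041e-05]
```

>>> {"api": "step_arm", "payload": {"targets": "-1 -0.001 0.025 0 0 0 0;-1 -0.003 0.05 0 0 0 0;-1 -0.004 0.075 0 0 0 0;-1 -0.006 0.1 0 0 0 0;-1 -0.007 0.125 0 0 0 0;-1 -0.008 0.15 0 0 0 0;-1 -0.009 0.17 0 0 0 0;-1 -0.01 0.183 0 0 0 0;-1 -0.01 0.183 0 0 0 0;-1 -0.01 0.183 0 0 0 0"}}

```text
clock: 9.27
eef_pos: [0.5837, -0.0957, 0.1481]
tool_rot: [-0.044, 0.999, -0.001, 0.0]
ft_force: [0.6, -1.7, 6.8]
grip_width: 0.0155
grasp_force: 60.0
```

Run:
```python
from h import *
o=bot.get_obs();g=np.array(o['eef_pos']);print('grip',loc(g),o['tool_rot'],o['ft_torque'])
a=save('top','pics/t4.png');b=save('side','pics/s4.png')
p=cv2.resize(a[155:235,258:338],(400,400),interpolation=2);q=cv2.resize(b[150:230,280:360],(400,400),interpolation=2)
cv2.imwrite('pics/c7.png',np.hstack([p,q])[:,:,::-1])
```

```text
grip [-0.0189317   0.00016725] [-4.40232563e-02  9.99030034e-01 -8.93335872e-04  3.83418886e-04] [-0.15407426 -0.13219475 -0.00418156]
```

View pics/c7.png

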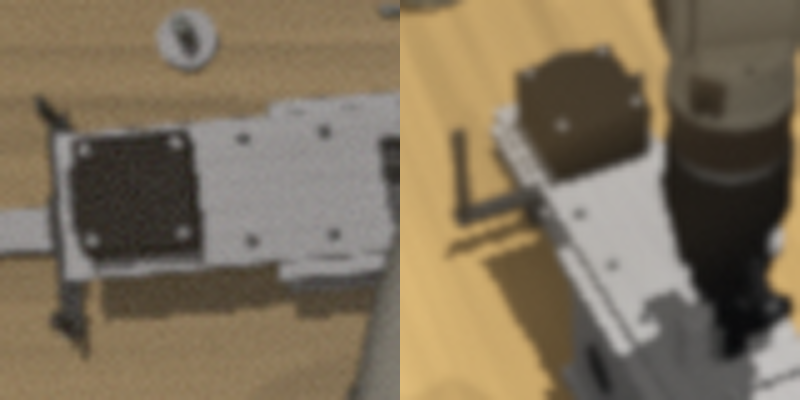

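Run:
```python
from h import *
head(((84,149),(176,142),(183,232),(92,240)),258,155,5)
A=lambda p,z:loc(at('top',258+p[0]/5-.4,155+p[1]/5-.4,z))
print(A((55,136),.138),A((66,280),.138),A((41,100),.115),A((60,322),.115))
B=lambda p,z:loc(at('side',280+p[0]/5-.4,150+p[1]/5-.4,z))
print(B((94,117),.138),B((58,132),.115))
```

```text
head [0.5677351  0.11470805 0.183     ] yaw rel stand -0.0040603232169182935 len 0.05427853826276885 front [ 0.24206632 -0.00063501]
[ 0.24223094 -0.04395208] [0.24195552 0.04500428] [ 0.25243587 -0.07093707] [0.25067454 0.06869794]
[0.23437213 0.04670978] [0.25325094 0.06677864]
```

>>> {"api": "step_arm", "payload": {"targets": "-1 0 0.007 0 0 0 0;-1 -0.001 0.014 0 0 0 0;-1 -0.002 0.022 0 0 0 0;-1 -0.002 0.022 0 0 0 0;-1 -0.002 0.022 0 0 0 0;-1 -0.002 0.022 0 0 0 0;-1 -0.002 0.022 0 0 0 0;-1 -0.002 0.022 0 0 0 0"}}

```text
clock: 10.03
eef_pos: [0.5829, -0.0863, 0.1483]
tool_rot: [-0.043, 0.999, -0.002, 0.001]
ft_force: [1.1, -5.7, 6.8]
grip_width: 0.0152
grasp_force: 59.9
```

Run:
```python
from h import *
o=bot.get_obs();g=np.array(o['eef_pos']);print('grip',loc(g),o['tool_rot'],o['joint_vel'])
a=save('top','pics/t5.png');b=save('side','pics/s5.png')
p=cv2.resize(a[155:235,258:338],(400,400),interpolation=2);q=cv2.resize(b[150:230,280:360],(400,400),interpolation=2)
cv2.imwrite('pics/c8.png',np.hstack([p,q])[:,:,::-1])
```

```text
grip [-0.00947225  0.00022423] [-4.32691810e-02  9.99061326e-01 -1.97801701e-03  5.76521078e-04] [ 5.61888776e-04 -6.38628774e-04 -1.67341674e-03  1.60793816e-03
  8.94041722e-04  6.46248735e-05]
```

View pics/c8.png

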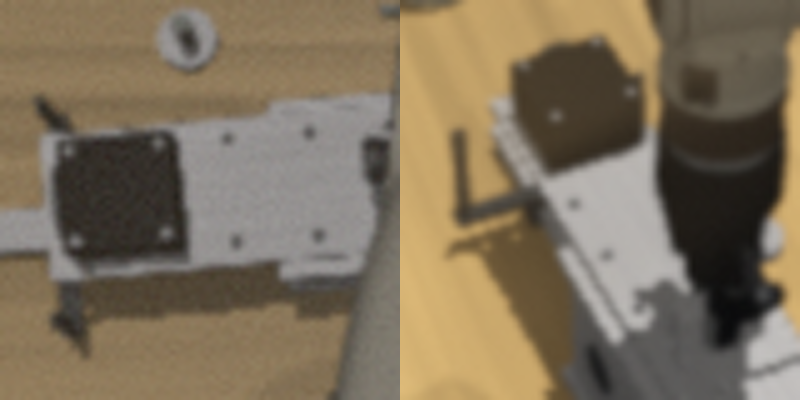

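Run:
```python
from h import *
head(((67,150),(160,143),(167,233),(76,241)),258,155,5)
A=lambda p,z:loc(at('top',258+p[0]/5-.4,155+p[1]/5-.4,z))
print(A((41,136),.138),A((51,280),.138))
o=bot.get_obs();print(o['ft_force'],o['grasp_force'],o['clock'])
```

```text
head [0.5672135 0.1243221 0.183    ] yaw rel stand -0.004508738608548946 len 0.05457853294266604 front [ 0.25169147 -0.00089311]
[ 0.25080537 -0.04469655] [0.25108535 0.04421908]
[ 0.53193141 -5.07682215  5.43911548] 59.93540346622467 10.1333
```

```bash
python3 -c "
from workcell import bot
print(bot.job_done())"
```

```text
the job is handed in; nothing more can be done
None
```

I handed the job in with the leg home in its catch. The plate is held level in the gripper, its front edge about 1–2 mm short of the gauge mark by camera measurement; no verdict came back.

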